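# Change the gas manifold over to the blue outlet

### The arm

A 6-joint arm with a two-finger parallel gripper is mounted at the origin on a cart in front of the work surface, level with it; the furniture and walls round the work are solid. World frame = base frame: x ahead of the robot, y to its left, z up, the work surface at z = 0. Lengths are in mm, angles in rad, forces in N, time in s.
With the tool pointing down it reaches from about 275 to 1000 mm from the base axis. Payload 8.4 kg.
Tool frame: the origin (TCP) lies midway between the tips of the shut fingers; the grasp point (between the pads) lies 19 mm behind it; z points along the fingers, y is the direction in which the jaws open and shut (so a half turn about z gives the same grasp; the last joint's range is limited). The gripper opens to 85 mm and grips with 20 to 120 N. Pads are 22 mm wide; open, the fingers measure 114 mm over their backs; the gripper's body (76 mm by 85 mm) begins 54 mm behind the grasp point. The pads swing forward as they close: fully open they stand 13 mm farther back than shut.
Start: joints at [-1.17, 0.353, 1.633, -0, 1.155, -0.002], TCP at [244.996, -574.982, 231.281] pointing down, gripper open.
Joint ranges: [-2.63, 2.63], [-0.92, 2.1], [0.06, 2.66], [-1.3, 4.44], [0, 2.69], [-3.02, 3.02]. Speed limits (rad/s): [2.22, 2.22, 2.79, 3.14, 3.14, 3.14].

### API

Orientations are given as [roll, pitch, yaw] about the fixed x, y, z axes, in that order (R = Rz(yaw) Ry(pitch) Rx(roll)).
In Python, from rig import r gives the robot as it stands.
- The arm moves only by the tool play_rows, never from a script. Its argument "moves" is a list of rows, each a list of 3 entries, a list of its own where there are three numbers: the turn, a rotation vector about the tool's x, y, z in degrees, then the shift along the tool's x, y, z in mm, then the opening, from 0 (shut) to 1 (fully open). A call has 1 to 20 rows; each row is the pose to reach, as a shift and turn from the pose measured when the call began, along the tool's axes at that moment; what a row does not reach only later rows make up. A row lasts 1/10 s, in which the tool goes at most 50 mm and 8.59 degrees, less where a joint would pass 70% of its speed; a pose out of reach is approached as far as the arm can. A call with a gripper value outside its range is refused whole. The fingers move at their own pace and stop on an object; "newtons" is the grip in N (left out, the last holds). Time passes only in rows, so rows that repeat a pose let the fingers close. It gives the time, the measured TCP pose, the force and the opening at its end, in the units of the state.
- r.sense(): the state, without advancing time (a new reading comes with each control period).
- r.grab_frame(name): name is "side" or "top"; returns a dict with "color" (480x640x3 uint8, red, green, blue), "K" (3x3 intrinsics, pixels), "k1" (the pictures are not rectified: a ray, as slopes to the right and down, at radius r is drawn at 1 + k1 r^2 times it, then the intrinsics apply), "rvec" (rotation vector, rad) and "tvec" (3), from world to camera coordinates, as OpenCV has them. Camera axes: x right, y down, z forward; pixel columns grow to the right and rows downward; lengths in mm; the calibration is good to about 2 mm. A picture is of the moment at which its call begins. There is no depth.
- r.sign_off(): hands the job in, once; it reports no verdict.
Trained networks look in a picture, given as the dict that the camera call returned (one of the last four; its "shot" number tells which), for a name from the list of things; names that differ only in an ending like _2 or _b are one class to them, and where a whole thing is asked for, a point or a joint stands for the part that bears it (a point fixed in the world has none). Each returns a list of dicts, best first, with "conf" (0 to 1); they miss things now and then, are a little off and sometimes report something else, mostly with a low value. They report only what shows in the picture. A call takes as long as a camera call.
- r.silhouettes(picture, name): "mask" (480x640 bool, what is visible of it) and "location" ([column, row] in pixels, amid what is visible of it).
The state is a dict: "clock": time; "qpos": joint angles; "qvel": joint speeds; "joint_efforts": joint torques, N m; "eef_pos": TCP position; "tcp_rot": TCP orientation; "contact_force": force on the tool from outside, world axes, zero at the start; "wrist_torque": the same for the moment, N m; "opening": opening from 0.0 (shut) to 1.0 (fully open).
Only numpy, scipy, OpenCV 4.12 (cv2) and the standard library are available. Lean on these libraries where they do the work, as an engineer would, in place of code of your own. Each camera call takes 0.05 s, during which the arm holds its last target.

### The job

Change the gas manifold over to its blue outlet, pushing the handles round with a fingertip only and never pinching them. First push the yellow lever to fully shut (square across the pipe, towards the plate's front edge), then with the supply still shut push the black pointer round until it points squarely at the blue outlet, and then push the yellow lever back to fully open, in line with the pipe. Leave everything else on the bench where it stands.

Things in the scene. Friction and masses are not known exactly. Their poses are not given: they have to be found in the camera images.
- manifold: fixed gas manifold: aluminium plate 140 x 375 x 12 mm on the bench. Origin: middle of its underside; x to its rear edge, y to the shut-off valve's end, z up. On it: grey selector disc (192 mm wide, 28 mm high, y = -85 mm; steel bonnet 42 mm wide, 55 mm high in its middle), brass shut-off valve (y = 105 mm), steel pipe between. Valve and pipe at most 48 mm high save a thin stem under the lever
- supply (a joint): hinge of the yellow shut-off lever, vertical axis, grows anticlockwise seen from above; 0 = fully open (in line with the pipe, along the manifold's +y, away from the selector), 1.571 = fully shut (square across, along the manifold's -x, to the front edge). Solid stops at both. Friction 0.18 N m (3 N at 60 mm); stays where it is left
- pointer (a joint): hinge of the black selector pointer, vertical axis, grows anticlockwise seen from above; 0 = along the manifold's +y (towards the shut-off valve), stops at -2.6 and 2.6. The four outlets lie at -2.25, -1.2, 1.2 and 2.25, colours in any order. Friction 0.12 N m (3 N at 45 mm); stays where it is left
- supply_hub (a point): point on the vertical axis of the yellow lever, at mid-height of its bar. The lever is one straight level bar, yellow with a steel line along its top, 15 mm wide (its long flanks are supply_c2 and supply_c3), its end 78 mm from this axis, its hub 28 mm wide; the bar lies 60 to 78 mm above the bench
- supply_tip (a point): the free end of the yellow shut-off lever, mid-height of the bar, 78 mm from its axis
- pointer_hub (a point): point on the vertical axis of the pointer, at mid-height of its bar. The pointer is one straight level bar, black with a white line along its top, 15 mm wide (its long flanks are pointer_c2 and pointer_c3), its end 62 mm from this axis, its white hub 34 mm wide; the bar lies 60 to 78 mm above the bench, 32 mm clear over the disc
- pointer_aim (a point): the point the pointer aims at: on the pointer's line, 80 mm from its axis (18 mm beyond its end), i.e. on the circle of the outlets
- outlet_blue: blue capped gas outlet: blue collar 24 mm wide with a small cap of the same colour, fixed on the grey disc 80 mm from the pointer's axis. Origin: centre of its underside, 28 mm above the bench; its top is 46 mm above the bench
- outlet_red: red capped gas outlet: red collar 24 mm wide with a small cap of the same colour, fixed on the grey disc 80 mm from the pointer's axis. Origin: centre of its underside, 28 mm above the bench; its top is 46 mm above the bench
- outlet_green: green capped gas outlet: green collar 24 mm wide with a small cap of the same colour, fixed on the grey disc 80 mm from the pointer's axis. Origin: centre of its underside, 28 mm above the bench; its top is 46 mm above the bench
- outlet_white: white capped gas outlet: white collar 24 mm wide with a small cap of the same colour, fixed on the grey disc 80 mm from the pointer's axis. Origin: centre of its underside, 28 mm above the bench; its top is 46 mm above the bench
- freezer_box: blue card freezer box with a white label, 139x139x56 mm, left of the manifold; loose bystander, origin under its centre
- beaker: clear glass beaker, 54 mm wide, 68 mm high, left of the manifold; loose bystander, origin under its centre
- reagent_clear: small clear reagent bottle with light blue cap, 48 mm wide, 90 mm high, right of the manifold; loose bystander, origin under its centre
- calculator: grey pocket calculator, 118x72x12 mm, lying right of the manifold; loose bystander, origin under its centre
- marker_black: black felt marker, 138 mm long, 14 mm high, lying to the front right of the manifold; loose bystander, origin under its centre
- tape_roll: roll of masking tape, 84 mm wide, 19 mm high, lying left of the manifold; loose bystander, origin under its centre
- foil_flask: beaker wrapped in foil, 61 mm wide, 84 mm high, right of the manifold; loose bystander, origin under its centre

How it is judged (in metres and radians):
On the way, in this order (a step that is already met when the one before it is completed fails the run):
1. the yellow lever is fully shut (value of joint supply above 1.45 rad), for 0.2 s.
2. with the supply shut, the pointer points at the blue outlet (horizontal distance between pointer_aim and outlet_blue below 0.012 m and value of joint supply above 1.35 rad), for 0.2 s.
At the end, for the whole second after the job is handed in: The yellow lever is open again (within 0.14 rad of its open stop), the pointer's line passes within 12 mm of the middle of the blue outlet (the half width of its collar), and both are at rest (value of joint supply below 0.14 rad and horizontal distance between pointer_aim and outlet_blue below 0.012 m and velocity of joint supply between -0.1 and 0.1 rad/s and velocity of joint pointer between -0.1 and 0.1 rad/s); the robot touches nothing.
It fails at once if the pointer is turned (its aim point by more than 15 mm) while the supply is not shut (lever below 1.35 rad) (distance of pointer_aim from where it was at the start of the episode above 0.015 m and not (horizontal distance between pointer_aim and outlet_blue below 0.012 m) and value of joint supply below 1.35 rad).
It fails at once if a handle is pinched: the fingers press on both flanks of its bar at once ((contact force between the fingers and pointer_c2 above 1 N and contact force between the fingers and pointer_c3 above 1 N) or (contact force between the fingers and supply_c2 above 1 N and contact force between the fingers and supply_c3 above 1 N)).
It fails at once if another thing on the bench is shifted or lifted by more than 20 mm (distance of any of freezer_box, beaker, reagent_clear, calculator, marker_black, tape_roll, foil_flask from where it was at the start of the episode above 0.02 m).
It also fails if it takes over 64 s, if anything falls off the work surface, if the arm or the gripper's body presses on something with over 40 N, if the wrist force passes 120 N, or if a joint passes its speed limit or range.

## Working session

There is one attempt and no reset: what is moved stays moved. The work goes in short steps, Python scripts to look and compute and a tool call to move; the robot and the scene stay as the last step left them, time stands still between calls to the robot, and variables do not carry over. Pictures are saved under pics/ and viewed, and the job is handed in when it is done.

Besides the shell and the picture viewer there is one more tool, called after "Call:" in YAML: its name, and indented under it one key for each argument. play_rows: Moves the arm, as the interface text tells. Its arguments: {"type":"object","properties":{"moves":{"type":"array"},"newtons":{"type":"number"}},"required":["moves"]}

```bash
ls; mkdir -p pics
python3 - <<'E'
from rig import r
import cv2
print(r.sense())
for n in("top","side"):
    f=r.grab_frame(n); cv2.imwrite(f"pics/{n}0.png",f["color"][:,:,::-1]); print(n,f["K"],f["k1"],f["rvec"],f["tvec"],f["shot"])
E
```

```text
pics
{'clock': 0.0, 'qpos': array([-1.17038681e+00,  3.53634653e-01,  1.63417682e+00, -2.11915075e-05,
        1.15517037e+00, -2.39677169e-03]), 'qvel': array([-0.00010345,  0.00078023, -0.00065763,  0.00045928,  0.00079078,
        0.00043453]), 'joint_efforts': array([ 1.06516669e-03, -6.05235171e+01, -3.42059362e+01,  2.09445029e-04,
        9.19329061e-03, -2.36413854e-05]), 'eef_pos': array([ 244.80547206, -574.52781519,  230.55183752]), 'tcp_rot': array([-3.14020343e+00,  1.60458254e-05,  4.02814869e-01]), 'contact_force': array([-0.12744465,  0.34487577, -0.26345428]), 'wrist_torque': array([ 0.05449398, -0.04052384,  0.00122875]), 'opening': 0.9990357106108629}
top [[442.39035491   0.         315.51661594]
 [  0.         442.39035491 247.21841986]
 [  0.           0.           1.        ]] -0.10414889108719218 [ 2.17279191 -2.15027535  0.11303344] [ -84.96349312  514.05907503 1195.30726683] 1
side [[473.38622881   0.         314.06717127]
 [  0.         473.38622881 242.94506025]
 [  0.           0.           1.        ]] -0.08483414339506727 [ 1.85222923 -1.0916578   0.61027589] [-292.72580094  260.55372407  894.37248646] 2
```

View pics/top0.png

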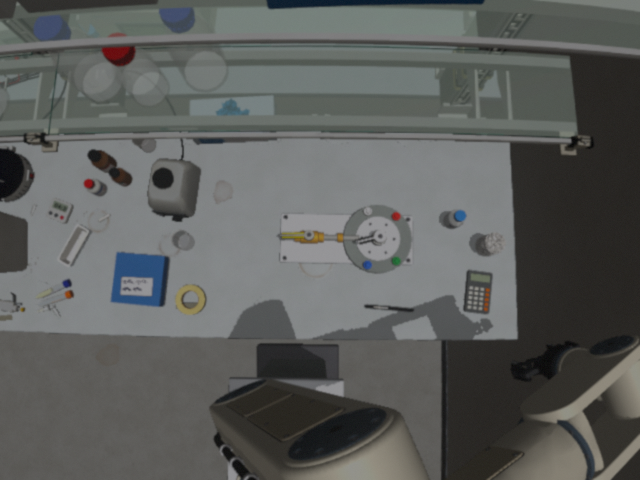

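View pics/side0.png

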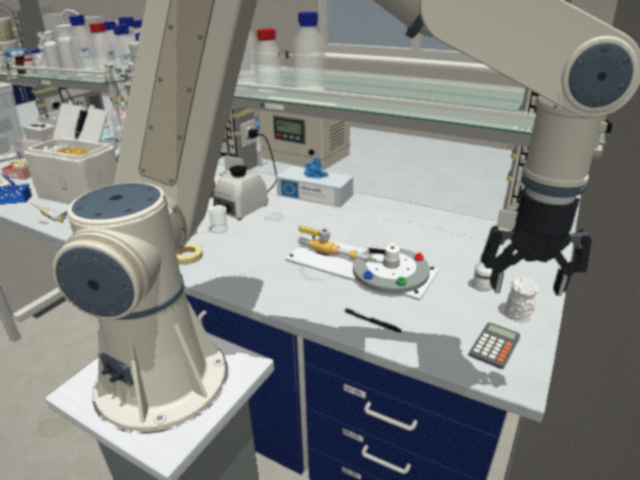

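```bash
cat > h.py <<'E'
import numpy as np, cv2
def cam(f):
    K=np.array(f["K"]);R=cv2.Rodrigues(np.array(f["rvec"],float))[0];t=np.array(f["tvec"],float).ravel()
    return K,f["k1"],R,t
def px2w(f,uv,z):
    K,k1,R,t=cam(f)
    d=np.array([k1,0,0,0,0.])
    p=cv2.undistortPointsIter(np.array([[uv]],float),K,d,None,None,(3,100,1e-9)).ravel()
    ray=R.T@np.array([p[0],p[1],1]);c=-R.T@t
    return c+ray*(z-c[2])/ray[2]
def w2px(f,P):
    K,k1,R,t=cam(f)
    return cv2.projectPoints(np.array(P,float).reshape(-1,1,3),R,t,K,np.array([k1,0,0,0,0.]))[0].reshape(-1,2)
E
python3 - <<'E'
from rig import r
from h import *
T=r.grab_frame("top");S=r.grab_frame("side")
np.save("T0.npy",T,allow_pickle=True);np.save("S0.npy",S,allow_pickle=True)
a=T["color"][195:285,265:430,::-1];cv2.imwrite("pics/t1.png",cv2.resize(a,None,fx=4.8,fy=4.8,interpolation=cv2.INTER_CUBIC))
a=S["color"][215:305,280:440,::-1];cv2.imwrite("pics/s1.png",cv2.resize(a,None,fx=5,fy=5,interpolation=cv2.INTER_CUBIC))
Z={"outlet_blue":46,"outlet_red":46,"outlet_green":46,"outlet_white":46,"pointer_hub":78,"supply_hub":78,"manifold":12}
for n,z in Z.items():
  for f,l in((T,"top"),(S,"side")):
    for d in r.silhouettes(f,n)[:2]:
        print(n,l,round(d["conf"],2),np.round(d["location"],1),np.round(px2w(f,d["location"],z),1),d["mask"].sum())
for n in ["freezer_box","beaker","reagent_clear","calculator","marker_black","tape_roll","foil_flask"]:
    for d in r.silhouettes(T,n)[:1]: print(n,round(d["conf"],2),np.round(px2w(T,d["location"],20),0))
E
```

```text
outlet_blue top 0.45 [197.  298.3] [369.9 241.   46. ] 554
outlet_blue side 0.58 [367.9 271.8] [ 462.8 -221.8   46. ] 67
outlet_red top 0.61 [395.8 216.4] [ 600.6 -300.    46. ] 62
outlet_red side 0.47 [416.8 255.8] [ 586.7 -300.4   46. ] 52
outlet_green top 0.56 [395.9 262.6] [ 473. -299.   46.] 67
outlet_green top 0.51 [454.2 217.9] [ 598.6 -463.2   46. ] 308
outlet_green side 0.62 [400.3 279.9] [ 466.4 -301.8   46. ] 69
outlet_green side 0.2 [384.6 248.8] [ 581.3 -215.9   46. ] 306
outlet_white top 0.54 [365.3 211.4] [ 613.6 -215.8   46. ] 55
outlet_white top 0.5 [373.6 237.2] [ 542.1 -238.3   46. ] 230
outlet_white side 0.74 [316.3 230.3] [587.5 -11.1  46. ] 248
pointer_hub top 0.69 [378.4 236.9] [ 538.7 -247.1   78. ] 221
pointer_hub top 0.28 [295.9 236.9] [536.5 -27.5  78. ] 198
pointer_hub side 0.62 [387.3 249. ] [ 532.1 -241.2   78. ] 265
pointer_hub side 0.5 [418.3 255.3] [ 538.8 -317.5   78. ] 66
supply_hub top 0.52 [297.7 235.9] [539.2 -32.2  78. ] 248
supply_hub side 0.76 [319.  230.4] [538.6 -47.3  78. ] 241
manifold top 0.63 [347.4 239.1] [ 540.6 -168.8   12. ] 6783
manifold side 0.81 [368.  262.5] [ 551.1 -184.2   12. ] 5268
freezer_box 0.83 [427. 403.  20.]
beaker 0.62 [528. 293.  20.]
reagent_clear 0.59 [ 598. -471.   20.]
calculator 0.81 [ 390. -529.   20.]
marker_black 0.69 [ 359. -275.   20.]
tape_roll 0.63 [553. -37.  20.]
foil_flask 0.6 [ 521. -582.   20.]
```

View pics/t1.png

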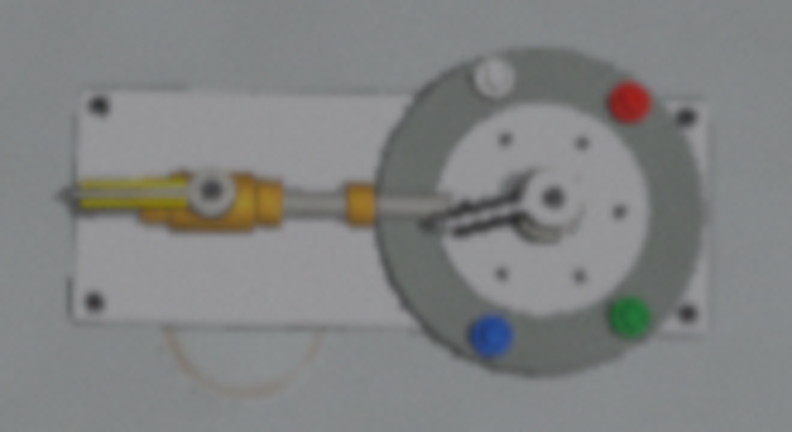

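View pics/s1.png

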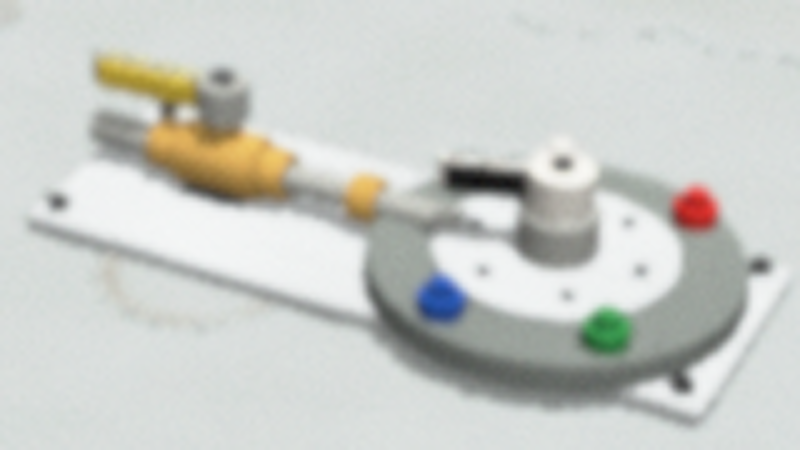

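Run:
```python
from h import *
T=np.load("T0.npy",allow_pickle=True).item()
a=T["color"][222:258,340:390,::-1];cv2.imwrite("pics/t2.png",cv2.resize(a,None,fx=15,fy=15,interpolation=cv2.INTER_CUBIC))
q=lambda u,v:((u+.5)/4.8-.5+265,(v+.5)/4.8-.5+195)
P={}
for n,uv in dict(blue=(491,335),red=(630,101),green=(630,315),white=(495,76)).items():
    P[n]=px2w(T,q(*uv),44)[:2];print(n,P[n].round(1))
print("hub sel",[px2w(T,q(553,196),z).round(1) for z in(85,95)],"hub sup",px2w(T,q(211,190),84).round(1))
for n,uv in dict(h1=(99,105),h2=(95,302),h3=(687,314),h4=(686,117)).items(): print(n,px2w(T,q(*uv),12).round(1))
# fit
import scipy.optimize as so
def res(p):
    x,y,th=p;c=np.cos(th);s=np.sin(th);out=[]
    R=np.array([[c,-s],[s,c]])
    for n,a in zip(("white","red","green","blue"),(-1.2,-2.25,2.25,1.2)):
        out+=list(R@np.array([-80*np.sin(a),-85+80*np.cos(a)])+[x,y]-P[n])
    return np.array(out)
s=so.least_squares(res,[540,-160,0]);print(s.x,s.fun.round(1))
```

```text
blue [ 467.6 -220. ]
red [ 603.1 -300.5]
green [ 479.7 -299.2]
white [ 616.7 -222.7]
hub sel [array([ 541.7, -249.9,   85. ]), array([ 540.3, -248.5,   95. ])] hub sup [543.3 -61.2  84. ]
h1 [603.3   7.1  12. ]
h2 [486.8   7.3  12. ]
h3 [ 483.2 -338.4   12. ]
h4 [ 599.9 -339.3   12. ]
[ 5.43065881e+02 -1.64983279e+02 -1.36250062e-02] [ 0.1  0.7  0.4 -0.6 -0.7 -0.1  0.2  0. ]
```

View pics/t2.png

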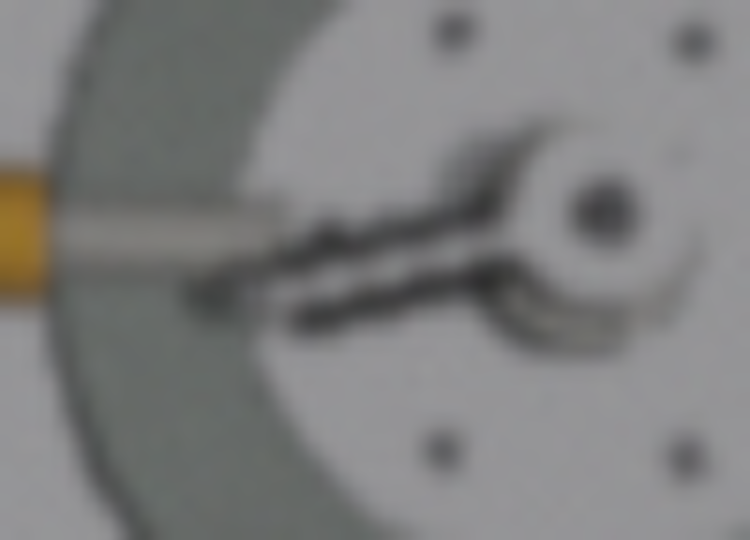

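Run:
```python
from h import *
T=np.load("T0.npy",allow_pickle=True).item()
for v in (138,50): print([px2w(T,(320,v),z).round(0) for z in(0,200,350,500)])
```

```text
[array([840., -89.,   0.]), array([766., -89., 200.]), array([711., -89., 350.]), array([655., -89., 500.])]
[array([1123.,  -87.,    0.]), array([1003.,  -87.,  200.]), array([914., -87., 350.]), array([824., -87., 500.])]
```

Call:
play_rows:
  moves:
    - [[0, 0, 1], [16, -12, 0], 0]
    - [[0, 0, 2], [43, -31, 0], 0]
    - [[0, 0, 3.5], [75, -55, 0], 0]
    - [[0, 0, 5], [113, -83, 0], 0]
    - [[0, 0, 6.5], [150, -110, 0], 0]
    - [[0, 0, 8], [188, -138, 0], 0]
    - [[0, 0, 10], [226, -165, 0], 0]
    - [[0, 0, 11.5], [263, -193, 0], 0]
    - [[0, 0, 13], [301, -220, 0], 0]
    - [[0, 0, 14.5], [338, -248, 0], 0]
    - [[0, 0, 16], [376, -275, 0], 0]
    - [[0, 0, 18], [414, -303, 0], 0]
    - [[0, 0, 20], [451, -330, 0], 0]
    - [[0, 0, 21], [483, -354, 0], 0]
    - [[0, 0, 22], [510, -374, 0], 0]
    - [[0, 0, 23], [530, -388, 0], 0]
    - [[0, 0, 23.1], [537, -393, 0], 0]
    - [[0, 0, 23.1], [537, -393, 0], 0]
    - [[0, 0, 23.1], [537, -393, 0], 0]

```text
clock: 3.15
eef_pos: [584.4, -3.6, 231.1]
tcp_rot: [3.141, 0.001, -0.0]
contact_force: [-0.4, -0.0, -0.1]
opening: -0.001
```

Call:
play_rows:
  moves:
    - [[0, 0, 0], [0, 0, 10], 0]
    - [[0, 0, 0], [0, 0, 30], 0]
    - [[0, 0, 0], [0, 0, 55], 0]
    - [[0, 0, 0], [0, 0, 80], 0]
    - [[0, 0, 0], [0, 0, 105], 0]
    - [[0, 0, 0], [0, 0, 125], 0]
    - [[0, 0, 0], [0, 0, 143], 0]
    - [[0, 0, 0], [0, 0, 157], 0]
    - [[0, 0, 0], [0, 0, 167], 0]
    - [[0, 0, 0], [0, 0, 172], 0]
    - [[0, 0, 0], [0, 0, 172], 0]
    - [[0, 0, 0], [0, 0, 172], 0]

```text
clock: 4.35
eef_pos: [584.7, -3.8, 59.7]
tcp_rot: [3.141, -0.0, -0.0]
contact_force: [-0.7, 0.0, 0.1]
opening: 0.001
```

```bash
cat > snap.py <<'E'
import sys
from rig import r
from h import *
k=sys.argv[1]
for n,(a,b,c,d) in dict(top=(195,285,265,430),side=(195,305,280,440)).items():
    f=r.grab_frame(n);np.save(f"{n}_{k}.npy",f,allow_pickle=True)
    cv2.imwrite(f"pics/{n}_{k}.png",cv2.resize(f["color"][a:b,c:d,::-1],None,fx=4.8,fy=4.8,interpolation=cv2.INTER_CUBIC))
s=r.sense();print(s["clock"],s["eef_pos"].round(1),s["tcp_rot"].round(3),s["contact_force"].round(2))
E
python3 snap.py a
python3 - <<'E'
from h import *
H=np.array([544.5,-60]);rho=55;phi=-.0136;start=np.array([584.4,-3.6])
for th in np.r_[np.linspace(0,1.571,17),1.63]:
    a=th+phi;u=np.array([-np.sin(a),np.cos(a)]);n=np.array([-np.cos(a),-np.sin(a)])
    c=H+rho*u-n*(7.5+11*abs(n[0])+14.5*abs(n[1]))
    print(round(th,2),c.round(0),((c-start)*[1,-1]).round(0))
E
```

```text
4.45 [584.9  -3.7  59.9] [ 3.141e+00 -1.000e-03 -0.000e+00] [-0.03  0.31 -0.04]
0.0 [564.  -5.] [-20.   2.]
0.1 [559.  -4.] [-25.  -0.]
0.2 [555.  -2.] [-29.  -1.]
0.29 [550.  -1.] [-34.  -3.]
0.39 [546.  -0.] [-39.  -3.]
0.49 [540.  -0.] [-44.  -3.]
0.59 [535.  -0.] [-49.  -3.]
0.69 [530.  -1.] [-55.  -2.]
0.79 [524.  -3.] [-60.  -1.]
0.88 [519.  -5.] [-65.   1.]
0.98 [514.  -8.] [-71.   4.]
1.08 [509. -11.] [-76.   7.]
1.18 [504. -15.] [-80.  12.]
1.28 [500. -20.] [-85.  16.]
1.37 [496. -25.] [-89.  21.]
1.47 [492. -31.] [-92.  27.]
1.57 [490. -37.] [-95.  34.]
1.63 [489. -40.] [-96.  36.]
```

View pics/side_a.png

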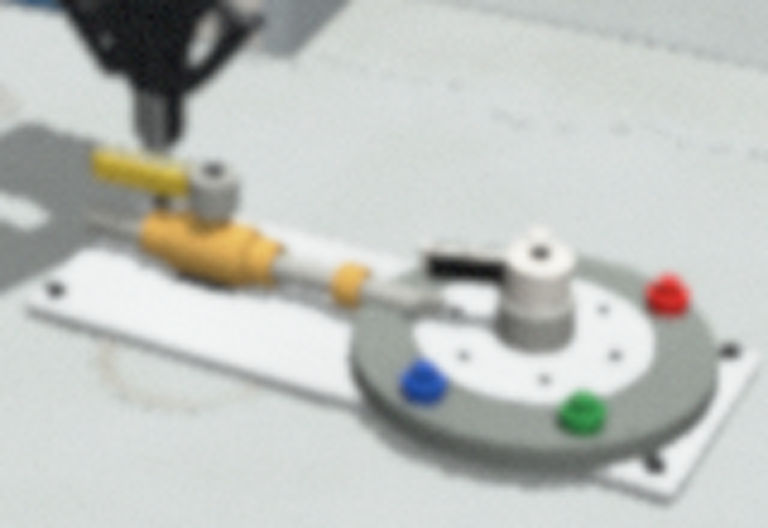

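View pics/top_a.png

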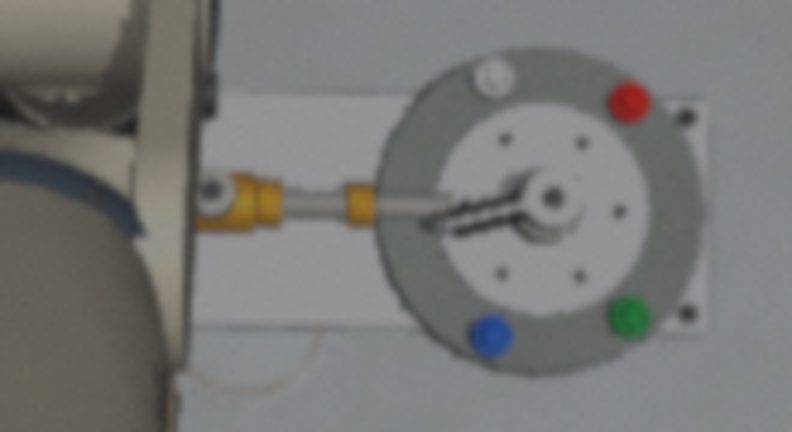

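Call:
play_rows:
  moves:
    - [[0, 0, 0], [-8, 2, 3], 0]
    - [[0, 0, 0], [-16, 2, 3], 0]
    - [[0, 0, 0], [-21, 2, 3], 0]
    - [[0, 0, 0], [-25, 0, 3], 0]
    - [[0, 0, 0], [-29, -1, 3], 0]
    - [[0, 0, 0], [-34, -3, 3], 0]
    - [[0, 0, 0], [-39, -3, 3], 0]
    - [[0, 0, 0], [-44, -3, 3], 0]
    - [[0, 0, 0], [-49, -3, 3], 0]
    - [[0, 0, 0], [-55, -2, 3], 0]
    - [[0, 0, 0], [-60, -1, 3], 0]
    - [[0, 0, 0], [-65, 1, 3], 0]
    - [[0, 0, 0], [-71, 4, 3], 0]
    - [[0, 0, 0], [-76, 7, 3], 0]
    - [[0, 0, 0], [-80, 12, 3], 0]
    - [[0, 0, 0], [-85, 16, 3], 0]
    - [[0, 0, 0], [-89, 21, 3], 0]
    - [[0, 0, 0], [-92, 27, 3], 0]
    - [[0, 0, 0], [-95, 31, 3], 0]
    - [[0, 0, 0], [-95, 33, 3], 0]

```text
clock: 6.45
eef_pos: [488.7, -37.1, 56.6]
tcp_rot: [3.141, 0.001, -0.001]
contact_force: [-1.4, 3.5, 2.1]
opening: 0.003
```

```bash
python3 snap.py b
```

```text
6.55 [488.9 -37.   56.6] [ 3.141e+00  1.000e-03 -0.000e+00] [0.79 0.15 0.23]
```

View pics/side_b.png

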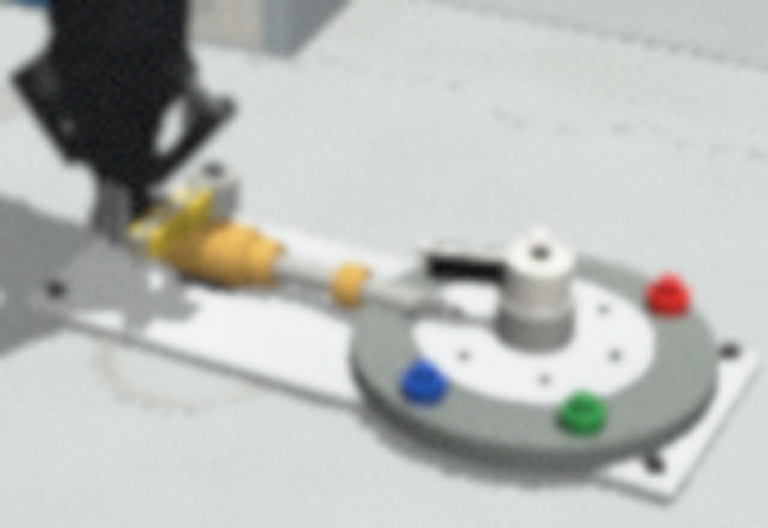

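Call:
play_rows:
  moves:
    - [[0, 0, 0], [0, 2, 0], 0]
    - [[0, 0, 0], [0, 4, 0], 0]
    - [[0, 0, 0], [0, 5, 0], 0]
    - [[0, 0, 0], [0, 5, 0], 0]

```text
clock: 6.95
eef_pos: [488.4, -40.1, 56.5]
tcp_rot: [-3.139, 0.002, -0.002]
contact_force: [0.5, 17.8, 3.6]
opening: 0.005
```

Call:
play_rows:
  moves:
    - [[0, 0, 0], [0, -6, 0], 0]
    - [[0, 0, 0], [0, -16, 0], 0]
    - [[0, 0, 0], [0, -20, -10], 0]
    - [[0, 0, 0], [0, -20, -35], 0]
    - [[0, 0, 0], [0, -20, -65], 0]
    - [[0, 0, 0], [0, -20, -95], 0]
    - [[0, 0, 0], [5, -10, -115], 0]
    - [[0, 0, 0], [20, 15, -120], 0]
    - [[0, 0, 0], [35, 45, -120], 0]
    - [[0, 0, 0], [50, 75, -120], 0]
    - [[0, 0, 0], [65, 105, -120], 0]
    - [[0, 0, 0], [75, 130, -120], 0]
    - [[0, 0, 0], [80, 148, -120], 0]
    - [[0, 0, 0], [80, 155, -120], 0]
    - [[0, 0, 0], [80, 155, -120], 0]

```text
clock: 8.45
eef_pos: [567.9, -195.7, 175.9]
tcp_rot: [-3.139, 0.003, -0.003]
contact_force: [0.0, -0.2, 0.6]
opening: 0.0
```

```bash
python3 snap.py c
```

```text
8.55 [ 567.7 -194.6  175.9] [-3.138e+00  3.000e-03 -2.000e-03] [-0.82 -0.13 -0.31]
```

View pics/side_c.png

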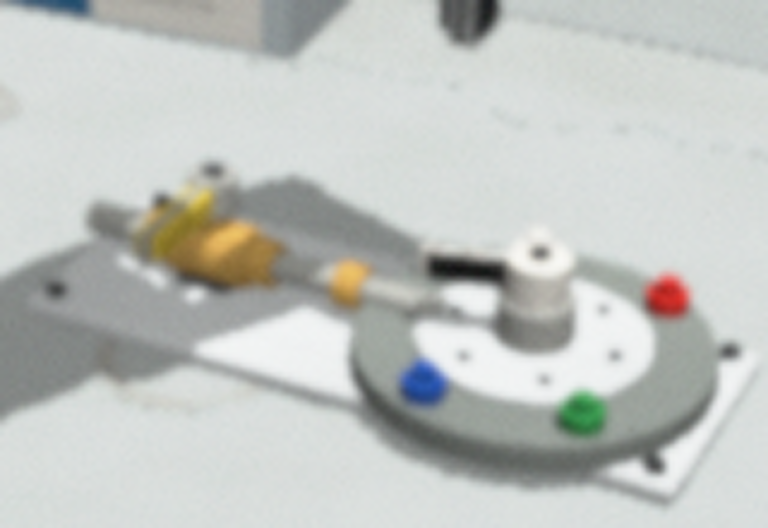

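View pics/top_c.png

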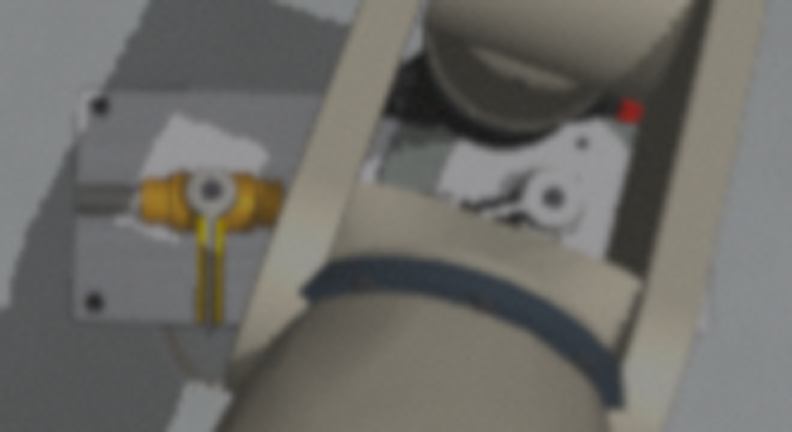

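Run:
```python
from h import *
S=np.load("side_c.npy",allow_pickle=True).item();T=np.load("T0.npy",allow_pickle=True).item()
P=np.array([541.9,-250]);phi=-.0136
for th in (0.1,.2,.25,.3,.4,1.2):
    a=th+phi;u=np.array([-np.sin(a),np.cos(a)])
    w=np.r_[P+62*u,78]
    print(th,((w2px(S,w)[0]-[280,195])*4.8).round(),((w2px(T,w)[0]-[340,222])*15).round())
th0=.2
start=np.array([567.7,-194.6])
for th in np.linspace(.2,1.2,16):
    a=th+phi;u=np.array([-np.sin(a),np.cos(a)]);n=np.array([-np.cos(a),-np.sin(a)])
    c=P+43*u-n*(7.5+11*abs(n[0])+12.5*abs(n[1]))
    print(round(th,2),c.round(0),((c-start)*[1,-1]).round(0))
```

```text
0.1 [423. 231.] [245. 232.]
0.2 [420. 237.] [250. 267.]
0.25 [418. 240.] [253. 284.]
0.3 [417. 243.] [258. 300.]
0.4 [416. 249.] [269. 333.]
1.2 [451. 296.] [463. 527.]
0.2 [ 554. -204.] [-14.   9.]
0.27 [ 552. -203.] [-16.   8.]
0.33 [ 549. -202.] [-19.   8.]
0.4 [ 546. -202.] [-21.   7.]
0.47 [ 544. -201.] [-24.   7.]
0.53 [ 541. -201.] [-27.   7.]
0.6 [ 538. -201.] [-30.   7.]
0.67 [ 535. -201.] [-33.   7.]
0.73 [ 532. -202.] [-36.   7.]
0.8 [ 529. -203.] [-39.   8.]
0.87 [ 525. -204.] [-42.   9.]
0.93 [ 522. -205.] [-45.  10.]
1.0 [ 519. -206.] [-48.  12.]
1.07 [ 516. -208.] [-51.  13.]
1.13 [ 513. -210.] [-54.  15.]
1.2 [ 511. -212.] [-57.  18.]
```

Call:
play_rows:
  moves:
    - [[0, 0, 0], [0, 0, 10], 0]
    - [[0, 0, 0], [0, 0, 30], 0]
    - [[0, 0, 0], [0, 0, 55], 0]
    - [[0, 0, 0], [0, 0, 80], 0]
    - [[0, 0, 0], [0, 0, 100], 0]
    - [[0, 0, 0], [0, 0, 113], 0]
    - [[0, 0, 0], [0, 0, 119], 0]
    - [[0, 0, 0], [-3, 3, 119], 0]
    - [[0, 0, 0], [-10, 6, 119], 0]
    - [[0, 0, 0], [-17, 8, 119], 0]
    - [[0, 0, 0], [-22, 7, 119], 0]
    - [[0, 0, 0], [-27, 7, 119], 0]
    - [[0, 0, 0], [-33, 7, 119], 0]
    - [[0, 0, 0], [-39, 8, 119], 0]
    - [[0, 0, 0], [-45, 10, 119], 0]
    - [[0, 0, 0], [-49, 12, 119], 0]
    - [[0, 0, 0], [-52, 14, 119], 0]
    - [[0, 0, 0], [-54, 15, 119], 0]
    - [[0, 0, 0], [-54, 15, 119], 0]

```text
clock: 10.45
eef_pos: [512.7, -209.2, 56.8]
tcp_rot: [-3.138, 0.004, -0.002]
contact_force: [0.7, 0.3, 1.3]
opening: 0.0
```

```bash
python3 snap.py d
```

```text
10.55 [ 512.8 -209.1   56.7] [-3.138e+00  4.000e-03 -2.000e-03] [0.33 0.39 0.8 ]
```

View pics/side_d.png

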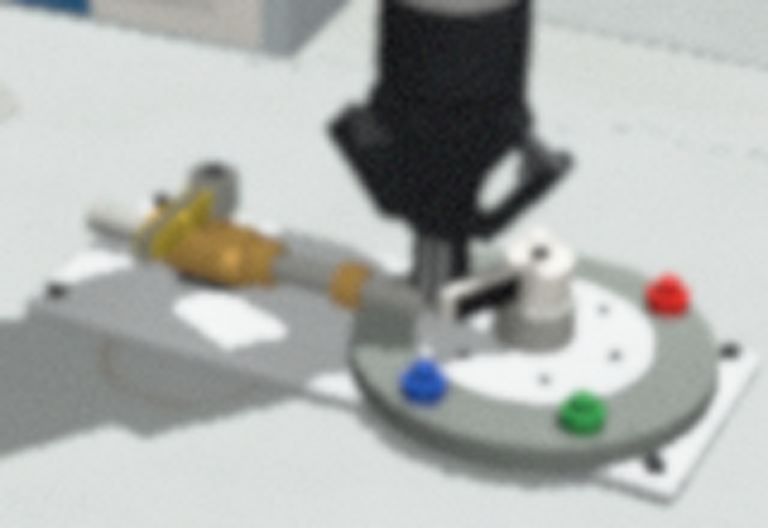

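View pics/top_d.png

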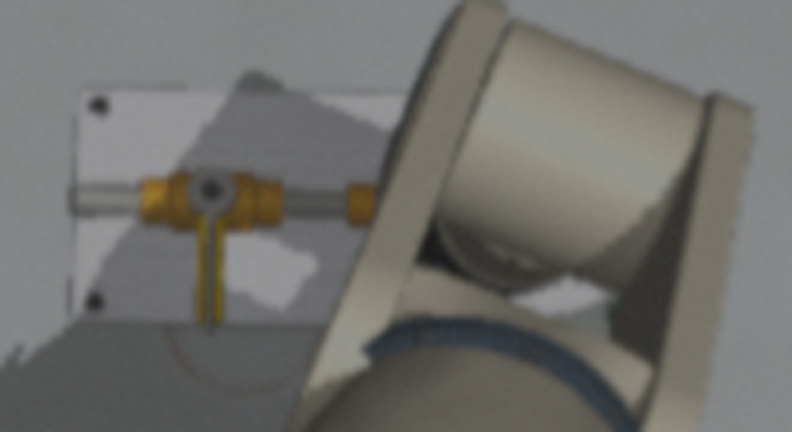

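Run:
```python
from h import *
S=np.load("side_d.npy",allow_pickle=True).item()
P=np.array([541.9,-250]);phi=-.0136
ims=[]
for th in (.95,1.05,1.15,1.25):
    a=th+phi;u=np.array([-np.sin(a),np.cos(a)]);n=np.array([-np.cos(a),-np.sin(a)])
    im=cv2.resize(S["color"][235:275,362:402,::-1],None,fx=9,fy=9,interpolation=cv2.INTER_CUBIC)
    for z in(60,78):
        w=[np.r_[P+q*u+s*7.5*n,z] for q,s in((17,1),(62,1),(62,-1),(17,-1))]
        p=(((w2px(S,w)-[362,235]+.5)*9-.5)*8).astype(np.int32)
        cv2.polylines(im,[p.reshape(-1,1,2)],True,(0,0,255) if z==78 else (0,200,0),1,cv2.LINE_AA,3)
    cv2.putText(im,str(th),(5,20),0,.6,(255,0,0));ims.append(im)
cv2.imwrite("pics/fit_d.png",cv2.resize(np.vstack([np.hstack(ims[:2]),np.hstack(ims[2:])]),(600,600)))
```

```text
(no output)
```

View pics/fit_d.png

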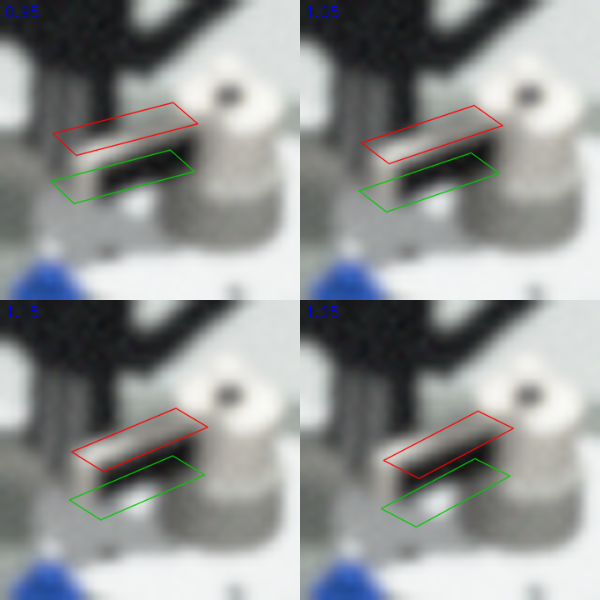

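Call:
play_rows:
  moves:
    - [[0, 0, 0], [3, -6, 0], 0]
    - [[0, 0, 0], [6, -12, 0], 0]
    - [[0, 0, 0], [6, -12, -15], 0]
    - [[0, 0, 0], [6, -12, -40], 0]
    - [[0, 0, 0], [6, -12, -70], 0]
    - [[0, 0, 0], [6, -15, -100], 0]
    - [[0, 0, 0], [0, -30, -117], 0]
    - [[0, 0, 0], [-8, -60, -120], 0]
    - [[0, 0, 0], [-15, -95, -120], 0]
    - [[0, 0, 0], [-22, -130, -120], 0]
    - [[0, 0, 0], [-28, -165, -120], 0]
    - [[0, 0, 0], [-30, -190, -120], 0]
    - [[0, 0, 0], [-30, -205, -120], 0]
    - [[0, 0, 0], [-30, -205, -120], 0]

```text
clock: 11.95
eef_pos: [483.4, -2.5, 177.6]
tcp_rot: [-3.138, 0.005, 0.001]
contact_force: [0.6, -0.2, -0.3]
opening: 0.002
```

```bash
cat > fit.py <<'E'
import sys
from h import *
k=sys.argv[1]
T=np.load(f"top_{k}.npy",allow_pickle=True).item()
P=np.array([541.9,-250]);phi=-.0136
ims=[]
x0,y0,m,f=355,225,45,9
for th in map(float,sys.argv[2:6]):
    a=th+phi;u=np.array([-np.sin(a),np.cos(a)]);n=np.array([-np.cos(a),-np.sin(a)])
    im=cv2.resize(T["color"][y0:y0+m,x0:x0+m,::-1],None,fx=f,fy=f,interpolation=cv2.INTER_CUBIC)
    tp=lambda w:(((w2px(T,w)-[x0,y0]+.5)*f-.5)*8).astype(np.int32).reshape(-1,1,2)
    cv2.polylines(im,[tp([np.r_[P+q*u+s*7.5*n,78] for q,s in((17,1),(62,1),(62,-1),(17,-1))])],True,(0,0,255),1,cv2.LINE_AA,3)
    t=np.linspace(0,6.28,40);B=P+80*np.array([-np.sin(1.2+phi),np.cos(1.2+phi)])
    cv2.polylines(im,[tp([[B[0]+12*np.cos(q),B[1]+12*np.sin(q),40] for q in t])],True,(0,200,0),1,cv2.LINE_AA,3)
    cv2.putText(im,str(th),(5,20),0,.6,(255,0,0));ims.append(im)
cv2.imwrite(f"pics/fitt_{k}.png",cv2.resize(np.vstack([np.hstack(ims[:2]),np.hstack(ims[2:])]),(600,600)))
E
python3 snap.py e; python3 fit.py e 1.0 1.1 1.2 1.3
```

```text
12.05 [483.6  -4.2 177.5] [-3.138  0.005 -0.   ] [-0.18 -0.29 -0.23]
```

View pics/fitt_e.png

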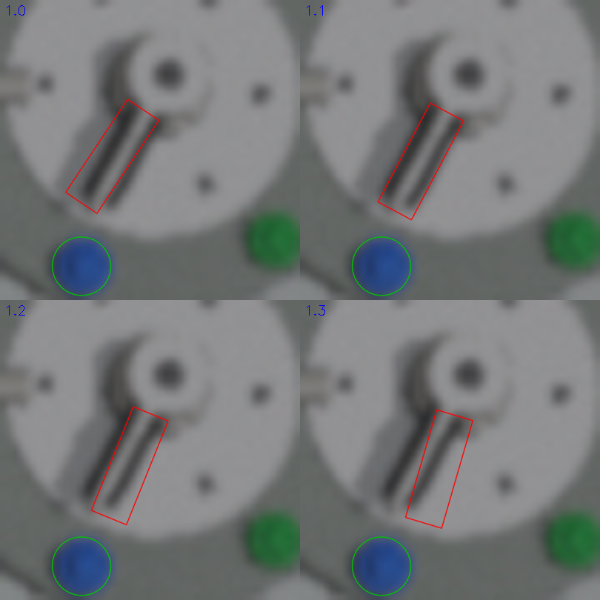

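View pics/top_e.png

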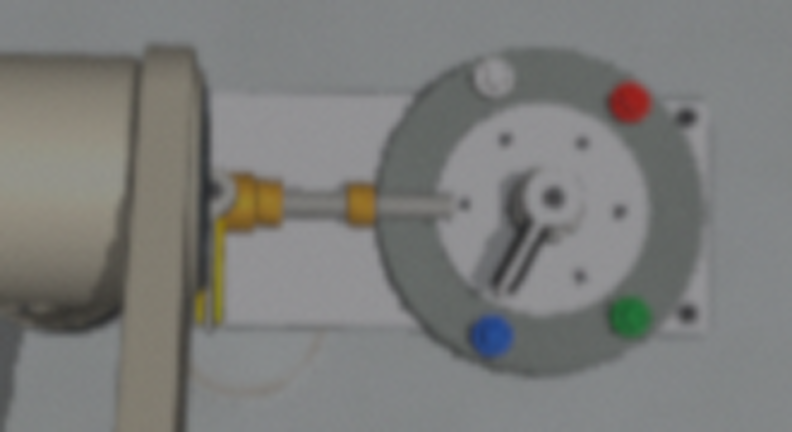

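Call:
play_rows:
  moves:
    - [[0, 0, 0], [3, 12, 0], 0]
    - [[0, 0, 0], [9, 42, 0], 0]
    - [[0, 0, 0], [16, 77, 0], 0]
    - [[0, 0, 0], [23, 112, 0], 0]
    - [[0, 0, 0], [29, 147, 0], 0]
    - [[0, 0, 0], [33, 172, 0], 0]
    - [[0, 0, 0], [35, 187, 0], 0]
    - [[0, 0, 0], [35, 191, 10], 0]
    - [[0, 0, 0], [35, 191, 30], 0]
    - [[0, 0, 0], [35, 191, 60], 0]
    - [[0, 0, 0], [35, 191, 90], 0]
    - [[0, 0, 0], [35, 191, 112], 0]
    - [[0, 0, 0], [35, 191, 121], 0]
    - [[0, 0, 0], [35, 191, 121], 0]
    - [[0, 0, 0], [32, 197, 121], 0]
    - [[0, 0, 0], [30, 203, 121], 0]
    - [[0, 0, 0], [28, 207, 121], 0]
    - [[0, 0, 0], [28, 209, 121], 0]
    - [[0, 0, 0], [28, 209, 121], 0]
    - [[0, 0, 0], [28, 209, 121], 0]

```text
clock: 14.05
eef_pos: [511.2, -213.1, 56.0]
tcp_rot: [-3.139, 0.004, -0.0]
contact_force: [0.1, -0.7, 0.8]
opening: -0.001
```

Retreat the same way and look.

Call:
play_rows:
  moves:
    - [[0, 0, 0], [3, -6, 0], 0]
    - [[0, 0, 0], [6, -14, 0], 0]
    - [[0, 0, 0], [6, -14, -15], 0]
    - [[0, 0, 0], [6, -14, -40], 0]
    - [[0, 0, 0], [6, -14, -70], 0]
    - [[0, 0, 0], [6, -16, -100], 0]
    - [[0, 0, 0], [0, -30, -117], 0]
    - [[0, 0, 0], [-8, -60, -120], 0]
    - [[0, 0, 0], [-15, -95, -120], 0]
    - [[0, 0, 0], [-22, -130, -120], 0]
    - [[0, 0, 0], [-28, -165, -120], 0]
    - [[0, 0, 0], [-30, -190, -120], 0]
    - [[0, 0, 0], [-30, -205, -120], 0]
    - [[0, 0, 0], [-30, -205, -120], 0]

```text
clock: 15.45
eef_pos: [481.7, -6.3, 176.7]
tcp_rot: [-3.139, 0.004, 0.002]
contact_force: [0.2, -0.5, -0.1]
opening: 0.001
```

```bash
python3 snap.py f; python3 fit.py f 1.1 1.15 1.2 1.25
```

```text
15.55 [481.9  -8.1 176.7] [-3.139e+00  4.000e-03  1.000e-03] [ 0.22 -0.65 -0.33]
```

View pics/fitt_f.png

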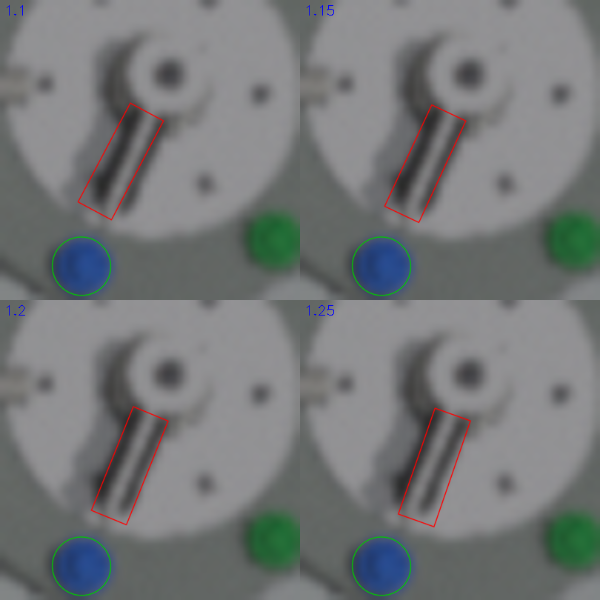

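Run:
```python
from h import *
H=np.array([544.5,-60]);rho=55;phi=-.0136;start=np.array([490,-100])
for th in np.r_[np.linspace(1.571,0,17),-.05]:
    a=th+phi;u=np.array([-np.sin(a),np.cos(a)]);n=np.array([-np.cos(a),-np.sin(a)])
    c=H+rho*u+n*(7.5+11*abs(n[0])+13*abs(n[1]))
    print(round(th,2),c.round(0),((c-start)*[1,-1]).round(0))
```

```text
1.57 [489. -80.] [ -1. -20.]
1.47 [487. -75.] [ -3. -25.]
1.37 [486. -71.] [ -4. -29.]
1.28 [485. -65.] [ -5. -35.]
1.18 [485. -60.] [ -5. -40.]
1.08 [485. -55.] [ -5. -45.]
0.98 [485. -49.] [ -5. -51.]
0.88 [487. -43.] [ -3. -57.]
0.79 [489. -38.] [ -1. -62.]
0.69 [491. -32.] [  1. -68.]
0.59 [495. -27.] [  5. -73.]
0.49 [499. -22.] [  9. -78.]
0.39 [503. -17.] [ 13. -83.]
0.29 [508. -13.] [ 18. -87.]
0.2 [514. -10.] [ 24. -90.]
0.1 [520.  -7.] [ 30. -93.]
0.0 [527.  -5.] [ 37. -95.]
-0.05 [529.  -4.] [ 39. -96.]
```

Call:
play_rows:
  moves:
    - [[0, 0, 0], [1, 8, 0], 0]
    - [[0, 0, 0], [3, 25, 0], 0]
    - [[0, 0, 0], [5, 50, 0], 0]
    - [[0, 0, 0], [7, 75, 0], 0]
    - [[0, 0, 0], [8, 88, 0], 0]
    - [[0, 0, 0], [8, 92, 0], 0]
    - [[0, 0, 0], [8, 92, 10], 0]
    - [[0, 0, 0], [8, 92, 30], 0]
    - [[0, 0, 0], [8, 92, 60], 0]
    - [[0, 0, 0], [8, 92, 90], 0]
    - [[0, 0, 0], [8, 92, 110], 0]
    - [[0, 0, 0], [8, 92, 119], 0]
    - [[0, 0, 0], [8, 92, 120], 0]
    - [[0, 0, 0], [8, 92, 120], 0]

```text
clock: 16.95
eef_pos: [489.8, -99.5, 56.8]
tcp_rot: [-3.139, 0.004, 0.002]
contact_force: [0.0, -0.5, 0.3]
opening: -0.002
```

Call:
play_rows:
  moves:
    - [[0, 0, 0], [0, -8, 0], 0]
    - [[0, 0, 0], [-1, -16, 0], 0]
    - [[0, 0, 0], [-2, -21, 0], 0]
    - [[0, 0, 0], [-3, -25, 0], 0]
    - [[0, 0, 0], [-4, -30, 0], 0]
    - [[0, 0, 0], [-5, -35, 0], 0]
    - [[0, 0, 0], [-5, -40, 0], 0]
    - [[0, 0, 0], [-5, -45, 0], 0]
    - [[0, 0, 0], [-5, -51, 0], 0]
    - [[0, 0, 0], [-3, -57, 0], 0]
    - [[0, 0, 0], [-1, -62, 0], 0]
    - [[0, 0, 0], [1, -68, 0], 0]
    - [[0, 0, 0], [5, -73, 0], 0]
    - [[0, 0, 0], [9, -78, 0], 0]
    - [[0, 0, 0], [13, -83, 0], 0]
    - [[0, 0, 0], [18, -87, 0], 0]
    - [[0, 0, 0], [24, -90, 0], 0]
    - [[0, 0, 0], [30, -93, 0], 0]
    - [[0, 0, 0], [35, -95, 0], 0]
    - [[0, 0, 0], [36, -95, 0], 0]

```text
clock: 18.95
eef_pos: [526.0, -3.9, 56.7]
tcp_rot: [-3.139, 0.004, 0.001]
contact_force: [-4.0, 1.9, 0.5]
opening: 0.003
```

Call:
play_rows:
  moves:
    - [[0, 0, 0], [2, 0, 0], 0]
    - [[0, 0, 0], [4, 0, 0], 0]
    - [[0, 0, 0], [4, 0, 0], 0]

```text
clock: 19.25
eef_pos: [526.2, -3.8, 56.2]
tcp_rot: [-3.138, 0.012, 0.001]
contact_force: [-15.5, 0.1, 10.0]
opening: 0.0
```

Call:
play_rows:
  moves:
    - [[0, 0, 0], [-6, 0, 0], 0]
    - [[0, 0, 0], [-18, 0, 0], 0]
    - [[0, 0, 0], [-25, 0, -10], 0]
    - [[0, 0, 0], [-25, 0, -35], 0]
    - [[0, 0, 0], [-25, 0, -65], 0]
    - [[0, 0, 0], [-25, 0, -95], 0]
    - [[0, 0, 0], [-30, -10, -117], 0]
    - [[0, 0, 0], [-45, -35, -130], 0]
    - [[0, 0, 0], [-65, -65, -140], 0]
    - [[0, 0, 0], [-85, -95, -140], 0]
    - [[0, 0, 0], [-105, -125, -140], 0]
    - [[0, 0, 0], [-125, -155, -140], 0]
    - [[0, 0, 0], [-140, -180, -140], 0]
    - [[0, 0, 0], [-150, -200, -140], 0]
    - [[0, 0, 0], [-150, -205, -140], 0]
    - [[0, 0, 0], [-150, -205, -140], 0]

```text
clock: 20.85
eef_pos: [377.8, 201.0, 199.3]
tcp_rot: [-3.138, 0.01, 0.003]
contact_force: [0.7, 0.6, -0.3]
opening: -0.004
```

```bash
python3 snap.py g; python3 fit.py g 1.1 1.15 1.2 1.25; python3 -c "
import numpy as np,cv2
cv2.imwrite('pics/gfull.png',np.load('top_g.npy',allow_pickle=True).item()['color'][:,:,::-1])"
```

```text
20.95 [378.  200.1 198.9] [-3.138e+00  1.100e-02  1.000e-03] [-0.08 -0.36 -0.24]
```

View pics/top_g.png

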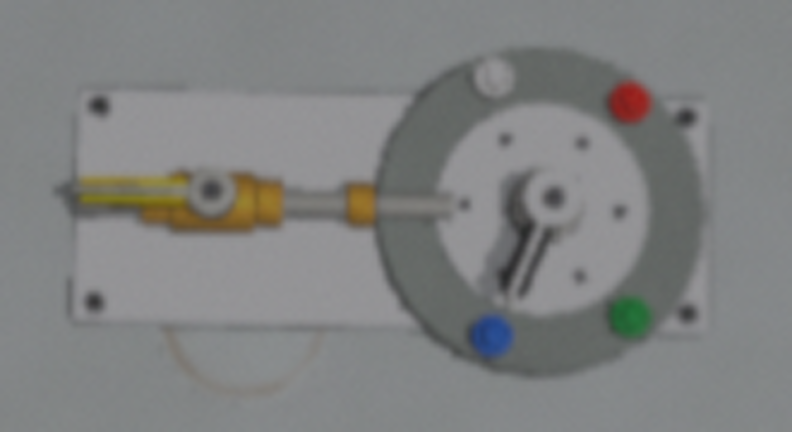

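View pics/fitt_g.png

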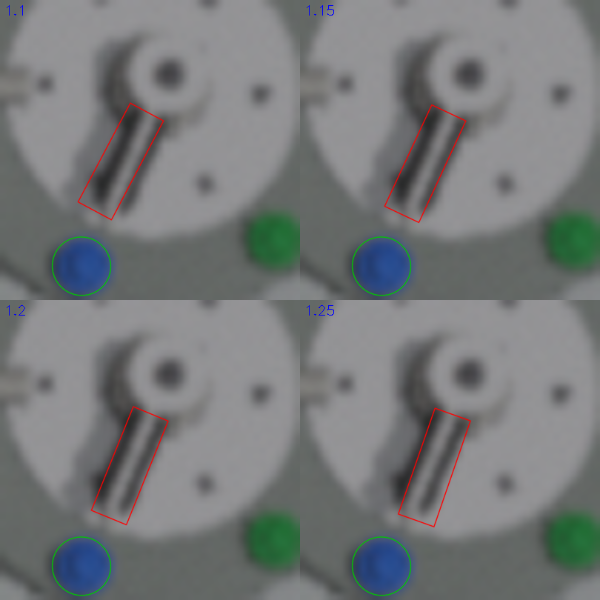

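View pics/gfull.png

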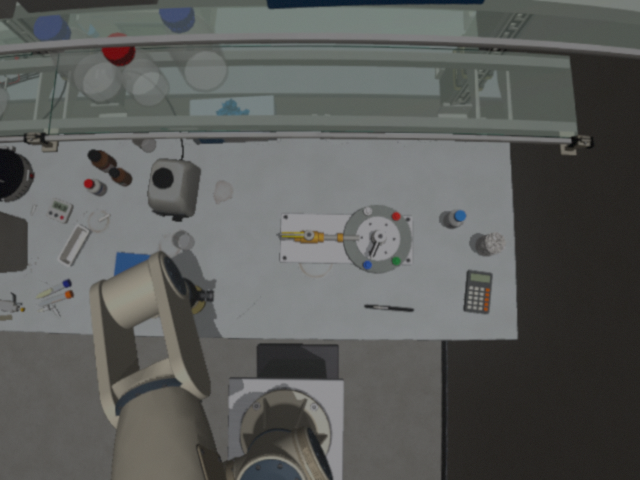

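The final pictures show the lever in line with the pipe and the pointer fitting 1.2 rad, at the blue outlet. The arm is clear, nothing on the bench looks moved, and there is no contact.

```bash
python3 -c "
from rig import r
print(r.sign_off())"
```

```text
the job is handed in; nothing more can be done
None
```

The gas manifold is changed over to its blue outlet, and I handed the job in at about 21 s of the 64 s allowed. No verdict was reported.

1. **Shutting the supply:** I pushed the yellow lever with the closed fingertips until it met its shut stop (about 18 N). The top view showed it square across the pipe.
2. **Turning the pointer:** I pushed it in two goes. After the first it stood at about 1.12 rad. After a small correction it fitted 1.20 rad in the top view, which is squarely at the blue outlet.
3. **Opening the supply:** I pushed the lever back from its other flank until it met the open stop (about 15 N).

**Last checks:** In the final top view the lever is in line with the pipe and the pointer still fits about 1.2 rad. The arm was clear of everything, with a contact force near zero. The things in view stood where they began. The freezer box and tape roll were partly or wholly hidden under the arm in that picture, but the tool never went below about 175 mm near them.

**Disagreements:**
- The side camera's overlay sat a few millimetres off the top camera's, so I relied on the top camera.
- A few network detections were clearly wrong (for example, the freezer box taken for the blue outlet, and the tape roll placed on the valve), so I measured from the pixels myself.

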